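# Ready the packing station

## Robot

A 6-joint arm with a two-finger parallel gripper is mounted at the origin on the work surface. World frame = base frame: x ahead of the robot, y to its left, z up, the work surface at z = 0. Lengths are in m, angles in rad, forces in N, time in s.
With the tool pointing down it reaches from about 0.225 to 0.875 m from the base axis. Payload 3.4 kg.
Tool frame: the origin (TCP) lies between the finger pads; the fingertips stand 11 mm ahead of it and the grasp point (between the pads) lies 8 mm behind it; z points along the fingers, y is the line along which they close (so a half turn about z gives the same grasp; the last joint's range is limited). The gripper opens to 85 mm and grips with 20 to 120 N. Pads are 22 mm wide; open, the fingers measure 114 mm over their backs; the gripper's body (76 mm by 85 mm) begins 54 mm behind the grasp point. The pads swing forward as they close: fully open they stand 13 mm farther back than shut.
Start: joints at [1.11, 0.276, 1.505, -0, 1.361, -0.121], TCP at [0.192, 0.542, 0.242] pointing down, gripper open.
Joint ranges: [-2.89, 2.89], [-0.75, 2.08], [0.22, 2.7], [-1.18, 4.32], [0.11, 2.71], [-2.7, 2.7]. Speed limits (rad/s): [2.57, 2.57, 3.14, 3.14, 3.14, 3.14].

## Interface

Orientations are given as a unit quaternion [w, x, y, z].
In Python, from rig import manip, imaging gives the robot as it stands. The module is installed in compiled form; this text tells all that it offers.
- The arm moves only by the tool jog_arm, never from a script. Its argument "deltas" is one flat list of numbers, 7 for each row, row after row: the turn, a rotation vector about the world's x, y, z in degrees, then the shift along the world's x, y, z in mm, then the opening, from 0 (shut) to 1 (fully open). In form: [ax, ay, az, tx, ty, tz, gripper, ax, ay, az, tx, ty, tz, gripper, ...]. A call has 1 to 20 rows; each row is the pose to reach, as a shift and turn from the pose commanded when the call began; what a row does not reach only later rows make up. A row lasts 1/10 s, in which the tool goes at most 50 mm and 8.59 degrees, less where a joint would pass 70% of its speed; a pose out of reach is approached as far as the arm can. A call with a gripper value outside its range is refused whole. The fingers move at their own pace and stop on an object; "grip_force" is the grip in N (left out, the last holds). Time passes only in rows, so rows that repeat a pose let the fingers close. It gives the time, the measured TCP pose, the force, the opening and the grip force at its end, in the units of the state.
- manip.get_state(): the state, without advancing time (a new reading comes with each control period).
- imaging.get_image(name): name is "side" or "top"; returns the picture (384x512x3 uint8, blue, green, red); there is no depth.
- imaging.calibration(name): a dict with "mtx" (3x3 intrinsics, pixels), "dist" ([k1, k2, p1, p2, k3] as OpenCV has them; the pictures are not rectified), "cam_to_world" (4x4, takes a point from camera to world coordinates). Camera axes: x right, y down, z forward; pixel columns grow to the right and rows downward; lengths in m; the calibration is good to about 2 mm. A picture is of the moment at which its call begins. calibration takes no time and is no camera call.
- manip.sign_off(): hands the job in; it is judged then, once.
The state is a dict: "clock": time; "qpos": joint angles; "qd": joint speeds; "effort": joint torques, N m; "position": TCP position; "ee_rot": TCP orientation; "contact_force": force on the tool from outside, world axes, zero at the start; "moment": the same for the moment, N m; "width": finger opening in m; "gripper_force": force on a finger pad.
Only numpy, scipy, OpenCV 4.12 (cv2) and the standard library are available. Lean on these libraries where they do the work, as an engineer would, in place of code of your own. Each camera call takes 0.05 s, during which the arm holds its last target. There are 200 camera calls.

## Task

Get the packing station ready to weigh: push the label printer's raised lid fully shut, then switch the socket box on by pressing the raised far end of its rocker all the way down, and then press the scale's round key fully down for a moment and let it come back up. Only touch and press: do not press the scale's other keys, and leave the socket box, the carton on the scale and the other things on the table where they are.

Things in the scene. Friction and masses are not known exactly. Their poses are not given: they have to be found in the camera images.
- printer: Fixed label printer, a grey open-topped box 150 (x) x 120 (y) x 100 high with a paper roll inside and a black lid. Origin on the table under the box, 20 mm nearer its front than its centre: the box runs from x = -55 (front, facing the robot, with the paper slot) to +95 mm, y = -60 to +60 mm. The lid's hinge line runs along y at x = +85, z = 101 mm. z is up.
- lid (a joint): Printer lid angle in rad: 0 shut (its top then level, 113 mm above the table), growing as the front edge rises; it starts raised by 0.3 to 0.55. A black plate 140 (x) x 116 (y) x 12 mm, hinged at its far edge; a stiff hinge holds it at any angle, and about 1 to 3 N pressed down on its front half closes it. It meets a firm stop at 0.
- lid_press (a point): Point to press: on the top face of the lid, on its middle line, 45 mm in from its free front edge and 95 mm from the hinge; moves with the lid. With the lid shut it lies at x = -10, y = 0, z = 113 mm in the printer's frame. As the lid is raised its front edge draws back towards the hinge by up to 21 mm, so press well in from the edge.
- switchbox: Loose white socket box, 130 (x) x 80 (y) x 50 mm high, 0.8 kg, on rubber feet, with round sockets in its long sides and one large grey rocker in its top. Origin at the centre of its underside; x points along the box, away from the robot; z up. It is to stay where it is.
- rocker (a joint): Rocker angle in rad: 0 off (far end raised about 4.5 mm, near end down), 0.4 fully on (far end down). It stays where it is left and takes 1 to 4 N near its far end to tip. Starts at 0 to 0.04. The paddle is 58 (along x) x 34 (y) x 10 mm and tips about a y axis through the box's x = 0, 56 mm above the table.
- rocker_far (a point): Point on the top face of the rocker's far half, 22.5 mm beyond its tipping axis (box frame x = +22.5, y = 0); moves with the rocker, about 67 mm above the table when off and 58 mm when fully on.
- scale: Fixed white counting scale. Origin on the table under its round key; body x = -45 to +245, y = -115 to +115 mm. Key panel 46 mm above the table; steel platter 176 x 220 mm, centre x = +155, top 64 mm above the table. Three grey keys in a row, 11 mm above the panel: square at y = +68, round at y = 0, oblong at y = -68 mm. Flat display behind the keys.
- key_round (a joint): Travel of the round key in m: 0 up, 0.005 fully down. Spring key, 1.5 N to start it and 4.5 N to bottom it; it springs back by itself.
- key_round_top (a point): Centre of the top of the round key (30 mm diameter), 57 mm above the table when up.
- key_square (a joint): Travel of the square key in m: 0 up, 0.005 fully down; a spring key as the round one. Not to be pressed.
- key_square_top (a point): Centre of the top of the square key (28 x 28 mm), 57 mm above the table. Not to be pressed.
- key_oblong (a joint): Travel of the oblong key in m: 0 up, 0.005 fully down; a spring key as the round one. Not to be pressed.
- key_oblong_top (a point): Centre of the top of the oblong key (18 mm in x, 42 mm in y), 57 mm above the table. Not to be pressed.
- carton: Loose open cardboard carton of phone cases, 110 (x) x 160 (y) x 45 mm high, standing on the scale's platter, its rim about 109 mm above the table; origin at the centre of its underside. To stay.
- case_stack: Loose stack of phone cases, 66 x 130 x 32 mm high, lying between the robot and the work; origin at the centre of its underside. To stay.
- power_bank: Loose red power bank, 62 x 95 x 22 mm high, lying between the robot and the work; origin at the centre of its underside. To stay.
- tumbler: Loose red drinking bottle, 68 mm diameter, 180 mm tall, standing behind the socket box; origin at the centre of its underside. To stay.
- wash_bottle: Loose small white bottle, 56 mm diameter, 120 mm tall, standing behind the socket box; origin at the centre of its underside. To stay.
- tape_roll: Loose cardboard core ring, 96 mm diameter, 45 mm tall, lying flat behind the printer; origin at the centre of its underside. To stay.
Not all that is in view belongs to the job. What is shaped like the power_bank but green or turquoise is not meant.

How it is judged:
On the way, in this order (a step that is already met when the one before it is completed fails the run):
1. the printer's lid is pushed shut (value of joint lid below 0.04 rad), for 0.1 s.
2. the rocker is pressed over to on (value of joint rocker above 0.33 rad), for 0.1 s.
3. the round key is pressed down (value of joint key_round above 0.0038 m), for 0.1 s.
4. the round key has come back up (value of joint key_round below 0.0012 m), for 0.1 s.
At the end, for the whole second after the job is handed in: The lid is shut (under 0.04 rad), the rocker is on (over 0.33 rad), all three keys are up (under 1.2 mm), and the socket box, carton and other loose things stand upright, at rest, within 20 mm of where they began (value of joint lid below 0.04 rad and value of joint rocker above 0.33 rad and value of joint each of key_round, key_square, key_oblong below 0.0012 m and distance of each of carton, case_stack, power_bank, tumbler, wash_bottle, tape_roll, switchbox from where it was at the start of the episode below 0.02 m and linear speed of each of carton, case_stack, power_bank, tumbler, wash_bottle, tape_roll, switchbox below 0.02 m/s and angle between each of carton, case_stack, power_bank, tumbler, wash_bottle, tape_roll, switchbox's own z axis and vertical below 0.15 rad); the robot touches nothing.
It fails at once if the rocker is switched on while the lid is still open (value of joint rocker above 0.25 rad and value of joint lid above 0.08 rad).
It fails at once if the round key is pressed while the rocker is off (value of joint key_round above 0.0025 m and value of joint rocker below 0.2 rad).
It fails at once if one of the scale's other keys is pressed (value of joint any of key_square, key_oblong above 0.0025 m).
It fails at once if the socket box or a bystander is lifted, carried, knocked over or shifted by more than 20 mm (distance of any of carton, case_stack, power_bank, tumbler, wash_bottle, tape_roll, switchbox from where it was at the start of the episode above 0.02 m or angle between any of carton, case_stack, power_bank, tumbler, wash_bottle, tape_roll, switchbox's own z axis and vertical above 0.4 rad).
It also fails if it takes over 54 s, if anything falls off the work surface, if the arm or the gripper's body presses on something with over 40 N, if the wrist force passes 120 N, or if a joint passes its speed limit or range.

## Working session

There is one attempt and no reset: what is moved stays moved. The work goes in short steps, Python scripts to look and compute and a tool call to move; the robot and the scene stay as the last step left them, time stands still between calls to the robot, and variables do not carry over. Pictures are saved under pics/ and viewed, at most 10 in all, crops included, and the job is handed in when it is done.

Besides the shell and the picture viewer there is one more tool, called after ">>>" by a JSON object that holds its "fn" and its "kwargs". jog_arm: Moves the arm, as the interface text tells. Its arguments: {"type":"object","properties":{"deltas":{"type":"array"},"grip_force":{"type":"number"}},"required":["deltas"]}

```bash
mkdir -p pics; cat > h.py <<'E'
import numpy as np, cv2
from rig import manip, imaging
def ray(n,uv):
    c=imaging.calibration(n);K=np.array(c["mtx"]);T=np.array(c["cam_to_world"])
    p=cv2.undistortPoints(np.array(uv,float).reshape(-1,1,2),K,np.array(c["dist"])).reshape(-1,2)
    d=np.c_[p,np.ones(len(p))]@T[:3,:3].T
    return T[:3,3],d
def plane(n,uv,z):
    o,d=ray(n,uv); return o+d*((z-o[2])/d[:,2])[:,None]
def proj(n,P):
    c=imaging.calibration(n);T=np.linalg.inv(np.array(c["cam_to_world"]))
    return cv2.projectPoints(np.array(P,float).reshape(-1,1,3),cv2.Rodrigues(T[:3,:3])[0],T[:3,3],np.array(c["mtx"]),np.array(c["dist"]))[0].reshape(-1,2)
E
python3 - <<'E'
from h import *
for n in("top","side"):
    i=imaging.get_image(n);cv2.imwrite(f"pics/{n}0.png",i)
    cv2.imwrite(f"pics/{n}0x.png",cv2.resize(i,(800,600),interpolation=cv2.INTER_CUBIC))
    print(n,np.round(imaging.calibration(n)["cam_to_world"],3).tolist())
print(manip.get_state())
E
```

```text
top [[0.007, -0.992, 0.128, 0.358], [-1.0, -0.007, 0.0, 0.016], [0.001, -0.128, -0.992, 1.232], [0.0, 0.0, 0.0, 1.0]]
side [[0.928, -0.249, 0.278, 0.092], [-0.373, -0.588, 0.718, -1.052], [-0.015, -0.77, -0.638, 1.024], [0.0, 0.0, 0.0, 1.0]]
{'clock': 0.1, 'qpos': array([ 1.11000792e+00,  2.76547044e-01,  1.50597944e+00, -7.76565814e-06,
        1.36067133e+00, -1.20990552e-01]), 'qd': array([-2.91661333e-05, -5.61011823e-04, -2.66751804e-03,  1.43743695e-05,
        1.31734799e-03,  8.36646779e-04]), 'effort': array([ 2.65009039e-04, -4.17700624e+01, -2.46403617e+01, -4.29531747e-04,
        5.88725408e-03,  5.57800888e-06]), 'position': array([0.19145653, 0.54173609, 0.24152825]), 'ee_rot': array([-2.26546099e-04,  1.69081875e-01,  9.85601682e-01, -7.69951375e-04]), 'contact_force': array([-0.80350063,  0.83528599, -0.10077149]), 'moment': array([0.01209705, 0.05000786, 0.00627676]), 'gripper_force': 0.0, 'width': 0.08561275274877615}
```

View pics/top0x.png

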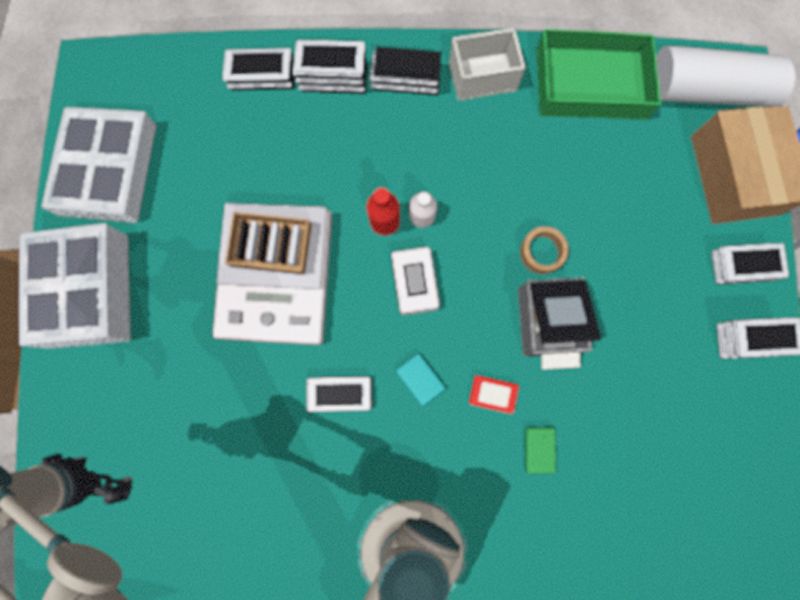

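View pics/side0x.png

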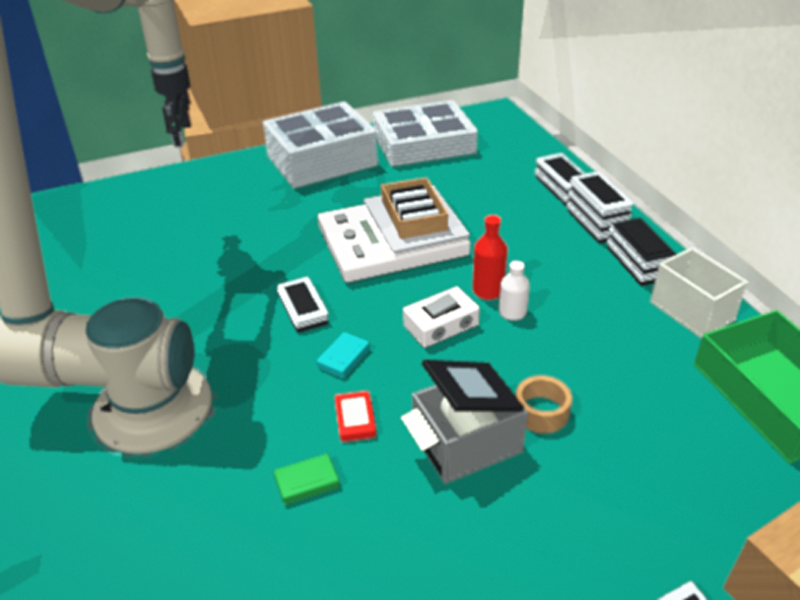

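Top view (800x600 pixels): the scale's round key is at (267,319), the rocker at (415,279) and the printer lid at (563,312). Side view: the round key is at (349,234), the rocker at (441,306) and the lid at (470,385). Next I'll measure them.

```bash
cat > m.py <<'E'
from h import *
I={n:cv2.imread(f"pics/{n}0.png") for n in("top","side")}
S=.64
def quad(n,box,f):
    x0,y0,x1,y1=[int(v*S) for v in box]
    m=f(I[n][y0:y1,x0:x1].astype(int)).astype(np.uint8)
    c=max(cv2.findContours(m,cv2.RETR_EXTERNAL,cv2.CHAIN_APPROX_NONE)[0],key=cv2.contourArea)
    h=cv2.convexHull(c)
    for e in np.arange(1,12,.25):
        q=cv2.approxPolyDP(h,e,True)
        if len(q)<=4:break
    M=cv2.moments(c)
    return q.reshape(-1,2)+[x0,y0],np.array([M['m10'],M['m01']])/M['m00']+[x0,y0],cv2.contourArea(c)
def show(t,n,r,z=None):
    print(t,n,r[0].tolist(),np.round(r[1],1),r[2])
    if z is not None: print('   quad',np.round(plane(n,r[0],z)[:,:2],3).tolist(),'c',np.round(plane(n,[r[1]],z)[0,:2],3))
blk=lambda a:a.max(2)<45
show('lid','top',quad('top',(505,265,615,365),blk)); show('lid','side',quad('side',(410,350,535,425),blk))
wh=lambda a:(a.min(2)>150)
show('box','top',quad('top',(380,240,450,325),wh),.05)
gr=lambda a:(a.max(2)<165)&(a.max(2)-a.min(2)<40)
show('rock','top',quad('top',(400,257,430,300),gr),.063);show('rock','side',quad('side',(425,290,460,320),gr),.063)
ky=lambda a:(a.max(2)<190)
for nm,b,b2 in(('sq',(222,306,250,330),(328,208,352,226)),('rd',(255,307,282,331),(339,225,360,243)),('ob',(285,310,316,330),(348,242,368,262))):
    show(nm,'top',quad('top',b,ky),.057);show(nm,'side',quad('side',b2,ky),.057)
red=lambda a:(a[...,2]>120)&(a[...,1]<70)
show('bank','top',quad('top',(460,365,530,420),red),.022)
show('tumb','top',quad('top',(355,180,410,245),red),.1)
show('scale','top',quad('top',(205,195,340,350),lambda a:(a.min(2)>150)),.046)
print(I['top'][196:212:3,160:182:3].max(2)) 
E
python3 m.py
python3 -c "
import cv2,numpy as np
a=cv2.imread('pics/top0.png');b=cv2.imread('pics/side0.png')
f=lambda i:cv2.resize(i,(400,300),interpolation=cv2.INTER_CUBIC)
cv2.imwrite('pics/c1.png',np.vstack([np.hstack([f(a[165:240,320:420]),f(b[225:315,255:375])]),np.hstack([f(a[150:225,225:325]),f(b[120:195,200:300])])]))"
```

```text
lid top [[373, 180], [382, 215], [347, 218], [341, 182]] [360.7 199. ] 1177.5
lid side [[273, 231], [312, 233], [333, 261], [291, 261]] [303.6 247. ] 1114.0
box top [[273, 158], [280, 196], [257, 200], [250, 163]] [265.3 179. ] 964.0
   quad [[0.641, -0.027], [0.514, -0.05], [0.5, 0.025], [0.623, 0.049]] c [ 0.57  -0.002]
rock top [[269, 168], [272, 187], [262, 189], [258, 171]] [265.4 178.5] 213.0
   quad [[0.604, -0.013], [0.542, -0.023], [0.535, 0.009], [0.594, 0.022]] c [ 0.57  -0.002]
rock side [[293, 195], [278, 203], [272, 199], [272, 196]] [282.8 198.5] 56.0
   quad [[0.598, -0.026], [0.542, -0.043], [0.532, -0.019], [0.538, -0.006]] c [ 0.563 -0.029]
sq top [[154, 199], [155, 205], [147, 206], [147, 199]] [150.9 202.5] 54.0
   quad [[0.5, 0.362], [0.481, 0.358], [0.477, 0.385], [0.5, 0.386]] c [0.488 0.372]
sq side [[222, 140], [215, 142], [214, 138], [220, 137]] [218.1 139.7] 31.5
   quad [[0.498, 0.353], [0.471, 0.351], [0.476, 0.376], [0.497, 0.374]] c [0.486 0.36 ]
rd top [[175, 202], [173, 207], [167, 205], [169, 200]] [171.  203.4] 47.0
   quad [[0.491, 0.292], [0.475,
[... 566 characters left out ...]
260], [314, 243], [330, 247], [328, 257]] [328.6 248.3] 4.0
   quad [[0.306, -0.204], [0.362, -0.164], [0.349, -0.217], [0.316, -0.21]] c [ 0.344 -0.213]
tumb top [[243, 122], [254, 130], [248, 149], [236, 136]] [245.2 135.6] 387.5
   quad [[0.748, 0.072], [0.721, 0.036], [0.658, 0.055], [0.701, 0.094]] c [0.702 0.064]
scale top [[145, 130], [210, 136], [204, 219], [136, 214]] [173.6 174.9] 5833.0
   quad [[0.738, 0.409], [0.717, 0.185], [0.437, 0.197], [0.451, 0.424]] c [0.583 0.303]
[[242 241 240 240 241 241 242 242]
 [241 240 241 218 211 238 242 241]
 [241 240 211 168 165 184 242 240]
 [242 240 210 174 171 181 240 242]
 [241 242 237 214 204 238 240 241]
 [240 240 242 242 240 241 241 241]]
```

View pics/c1.png

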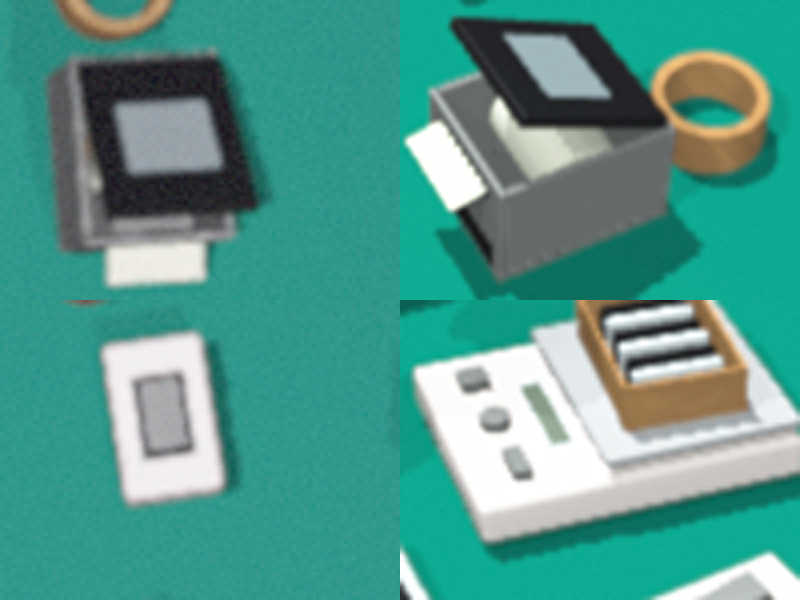

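```bash
python3 - <<'E'
from h import *
a=cv2.imread('pics/side0.png');t=cv2.imread('pics/top0.png')
def tri(p,q):
    o1,d1=ray('top',[p]);o2,d2=ray('side',[q]);d1,d2=d1[0],d2[0]
    s=np.linalg.lstsq(np.c_[d1,-d2],o2-o1,rcond=None)[0]
    A,B=o1+s[0]*d1,o2+s[1]*d2
    return (A+B)/2,np.linalg.norm(A-B)
# lid corners: far-left, far-right, near-right, near-left(top 800 crop->orig)
T=[(341,182),(374,180),(383.5,215),(347,218.5)]
Sd=[(312.5,232),(334,261),(291.5,261.5),(271,231)]
for p,q in zip(T,Sd): print('lid',np.round(tri(p,q)[0],3),round(tri(p,q)[1],4))
# pairs read from crop: socket-box top corners far-left.. in side via 800 view
print('key',tri((171,203),(223.6,148.8)))
P=[];c=np.array([.570,-.002]);R=lambda y:np.array([[np.cos(y),-np.sin(y)],[np.sin(y),np.cos(y)]])
pts={ 'g':[np.r_[c+R(.187)@v,.05] for v in((.065,.04),(.065,-.04),(-.065,-.04),(-.065,.04))],
 'r':[np.r_[c+R(.187)@v,.063] for v in((.029,.017),(.029,-.017),(-.029,-.017),(-.029,.017))]}
pts['k']=[(.486,.305+.0,.057),(.486,.320,.057),(.486,.29,.057),(.501,.305,.057),(.471,.305,.057)]
o=[]
for n,i,x,y in(('side',a,200,110),('top',t,140,140)):
    s=4;im=cv2.resize(i[y:y+130,x:x+150],None,fx=s,fy=s,interpolation=cv2.INTER_CUBIC)
    for k,col in(('g',(0,200,0)),('r',(0,0,255)),('k',(255,0,0))):
        for u in proj(n,pts[k]): cv2.circle(im,tuple(int(v) for v in (u+.5-[x,y])*s),3,col,-1)
    o.append(cv2.resize(im,(400,347),interpolation=cv2.INTER_AREA) if 0 else im[:, :])
cv2.imwrite('pics/ov.png',np.hstack([cv2.resize(v,(400,347)) for v in o]))
E
```

```text
lid [ 0.553 -0.238  0.114] 0.0039
lid [ 0.561 -0.346  0.107] 0.002
lid [ 0.442 -0.352  0.163] 0.0039
lid [ 0.434 -0.241  0.166] 0.0015
key (array([0.48806287, 0.30677651, 0.05109371]), np.float64(0.0002870435542600847))
```

View pics/ov.png

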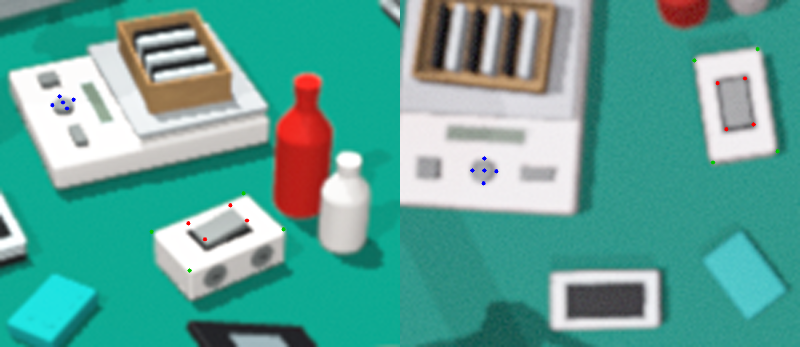

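Projected points line up in both views to about 3 mm. The overlay shows the round key at (.487,.304), the rocker centre at (.570,-.002) with 10.7° yaw, and the far rocker point at about (.593,.002). The lid hinge middle is near (.562,-.293), with the lid at about 0.43 rad. I'll move above the lid with the fingers shut.

>>> {"fn": "jog_arm", "kwargs": {"deltas": [0, 0, 0, 14, -42, 0, 0, 0, 0, 0, 28, -84, 0, 0, 0, 0, 0, 42, -126, 0, 0, 0, 0, 0, 56, -168, 0, 0, 0, 0, 0, 70, -210, 0, 0, 0, 0, 0, 84, -252, 0, 0, 0, 0, 0, 98, -294, 0, 0, 0, 0, 0, 112, -336, 0, 0, 0, 0, 0, 126, -378, 0, 0, 0, 0, 0, 140, -420, 0, 0, 0, 0, 0, 154, -462, 0, 0, 0, 0, 0, 168, -504, 0, 0, 0, 0, 0, 182, -546, 0, 0, 0, 0, 0, 196, -588, 0, 0, 0, 0, 0, 210, -630, 0, 0, 0, 0, 0, 224, -672, 0, 0, 0, 0, 0, 238, -714, -5, 0, 0, 0, 0, 252, -756, -10, 0, 0, 0, 0, 266, -798, -20, 0, 0, 0, 0, 276, -838, -30, 0]}}

```text
clock: 2.1
position: [0.4681, -0.2979, 0.2116]
ee_rot: [0.0, 0.169, 0.986, 0.0]
contact_force: [0.7, -0.2, 0.1]
width: -0.0004
gripper_force: 0.0
```

>>> {"fn": "jog_arm", "kwargs": {"deltas": [0, 0, 0, 0, 0, 0, 0, 0, 0, 0, 0, 0, 0, 0]}}

```text
clock: 2.3
position: [0.4671, -0.2961, 0.2111]
ee_rot: [-0.001, 0.17, 0.985, 0.001]
contact_force: [0.2, 0.9, -0.2]
width: 0.0002
gripper_force: 0.0
```

```bash
python3 - <<'E'
from h import *
s=manip.get_state();print(s['clock'],s['position'],s['qpos'],s['width'],s['contact_force'])
tip=s['position']-[0,0,.011]
o=[]
for n in('top','side'):
    i=imaging.get_image(n);cv2.imwrite(f'pics/{n}1.png',i);u=proj(n,[tip,tip-[0,0,.05]]);x,y=(u[0]-[50,40]).astype(int)
    im=cv2.resize(i[y:y+90,x:x+100],(400,360),interpolation=cv2.INTER_CUBIC)
    cv2.circle(im,tuple(int(v) for v in (u[0]+.5-[x,y])*4),3,(0,0,255),-1);o.append(im)
cv2.imwrite('pics/a1.png',np.hstack(o))
E
```

```text
2.3 [ 0.46712541 -0.29608166  0.21110431] [-6.91061525e-01  2.64048751e-01  1.60136201e+00  5.11977088e-04
  1.27929990e+00 -1.92055881e+00] 0.00023366041170799027 [ 0.19637766  0.93501229 -0.18900066]
```

View pics/a1.png

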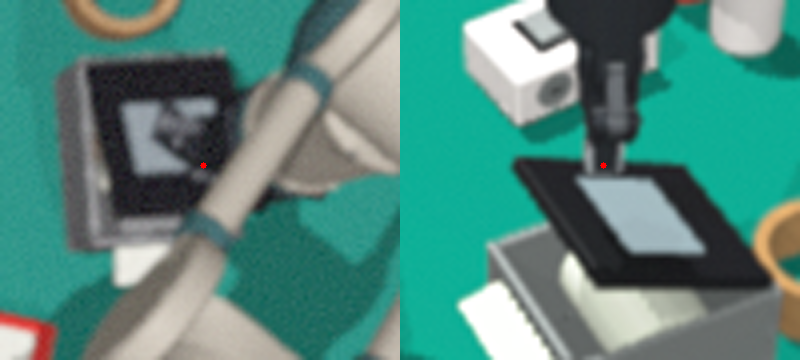

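The fingertip (red dot) is above the middle of the front half of the lid in both views. Pressing down now.

>>> {"fn": "jog_arm", "kwargs": {"deltas": [0, 0, 0, 0, 0, -20, 0, 0, 0, 0, 0, 0, -35, 0, 0, 0, 0, 0, 0, -42, 0, 0, 0, 0, 0, 0, -49, 0, 0, 0, 0, 0, 0, -56, 0, 0, 0, 0, 0, 0, -63, 0, 0, 0, 0, 0, 0, -70, 0, 0, 0, 0, 0, 0, -76, 0, 0, 0, 0, 0, 0, -81, 0, 0, 0, 0, 0, 0, -84, 0, 0, 0, 0, 0, 0, -86, 0, 0, 0, 0, 0, 0, -86, 0]}}

```text
clock: 3.6
position: [0.4677, -0.2958, 0.126]
ee_rot: [-0.0, 0.169, 0.986, 0.0]
contact_force: [-0.7, 0.4, -0.4]
width: 0.0002
gripper_force: 0.0
```

>>> {"fn": "jog_arm", "kwargs": {"deltas": [0, 0, 0, 0, 0, -1, 0, 0, 0, 0, 0, 0, -2, 0, 0, 0, 0, 0, 0, -3, 0, 0, 0, 0, 0, 0, -3, 0]}}

```text
clock: 4.0
position: [0.4677, -0.296, 0.124]
ee_rot: [0.0, 0.169, 0.986, -0.0]
contact_force: [-1.0, 0.9, 3.0]
width: -0.0
gripper_force: 2.2
```

>>> {"fn": "jog_arm", "kwargs": {"deltas": [0, 0, 0, 0, 0, -1, 0, 0, 0, 0, 0, 0, -2, 0, 0, 0, 0, 0, 0, -2, 0]}}

```text
clock: 4.3
position: [0.4678, -0.296, 0.1239]
ee_rot: [0.001, 0.169, 0.986, -0.0]
contact_force: [-3.6, 2.2, 16.0]
width: 0.0002
gripper_force: 7.6
```

Firm stop reached: 16 N with no further travel, at the shut height. Next is the rocker.

>>> {"fn": "jog_arm", "kwargs": {"deltas": [0, 0, 0, 0, 0, 30, 0, 0, 0, 0, 0, 0, 60, 0, 0, 0, 6, 14, 33, 75, 0, 0, 0, 12, 28, 66, 75, 0, 0, 0, 18, 42, 99, 75, 0, 0, 0, 24, 56, 132, 75, 0, 0, 0, 30, 70, 165, 75, 0, 0, 0, 30, 84, 198, 75, 0, 0, 0, 30, 98, 231, 75, 0, 0, 0, 30, 112, 264, 60, 0, 0, 0, 30, 126, 298, 30, 0, 0, 0, 30, 126, 298, 0, 0, 0, 0, 30, 126, 298, -18, 0, 0, 0, 30, 126, 298, -18, 0]}}

```text
clock: 5.7
position: [0.5914, 0.0029, 0.1002]
ee_rot: [-0.003, -0.092, 0.996, 0.001]
contact_force: [-0.5, 0.1, 0.3]
width: 0.0003
gripper_force: 0.0
```

```bash
python3 - <<'E'
from h import *
s=manip.get_state();print(s['clock'],s['position'],s['qpos'],s['width'],s['contact_force'])
tip=s['position']-[0,0,.011]
o=[]
for n in('top','side'):
    i=imaging.get_image(n);cv2.imwrite(f'pics/{n}2.png',i);u=proj(n,[tip,tip-[0,0,.05]]);x,y=(u[0]-[65,40]).astype(int)
    im=cv2.resize(i[y:y+120,x:x+133],(400,360),interpolation=cv2.INTER_CUBIC)
    cv2.circle(im,tuple(int(v) for v in (u[0]+.5-[x,y])*3),2,(0,0,255),-1);o.append(im)
cv2.imwrite('pics/a2.png',np.hstack(o))
E
```

```text
5.7 [0.59143541 0.00294658 0.10020347] [-1.12737964e-01  4.13191377e-01  1.67212764e+00  2.07031881e-04
  1.06292690e+00 -1.86825823e+00] 0.0002793189448216151 [-0.48424997  0.09373071  0.25399944]
```

View pics/a2.png

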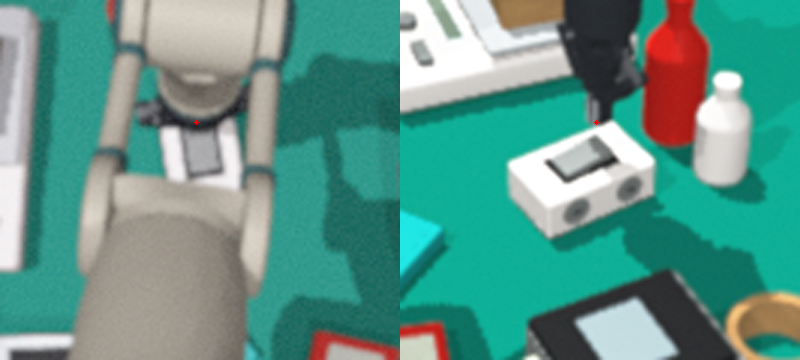

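The lid is seen shut, and the tip is over the rocker's far end (crop (597,122), with the far end at (597,143)). Lowering.

>>> {"fn": "jog_arm", "kwargs": {"deltas": [0, 0, 0, 0, 0, -8, 0, 0, 0, 0, 0, 0, -16, 0, 0, 0, 0, 0, 0, -22, 0, 0, 0, 0, 0, 0, -25, 0, 0, 0, 0, 0, 0, -28, 0, 0, 0, 0, 0, 0, -30, 0, 0, 0, 0, 0, 0, -30, 0]}}

```text
clock: 6.5
position: [0.5941, 0.0021, 0.0734]
ee_rot: [0.0, -0.092, 0.996, -0.0]
contact_force: [0.2, 0.7, 0.5]
width: -0.0003
gripper_force: 0.3
```

>>> {"fn": "jog_arm", "kwargs": {"deltas": [0, 0, 0, 0, 0, -1, 0, 0, 0, 0, 0, 0, -2, 0, 0, 0, 0, 0, 0, -2, 0]}}

```text
clock: 6.8
position: [0.5945, 0.0022, 0.0718]
ee_rot: [0.001, -0.092, 0.996, -0.0]
contact_force: [2.5, 0.8, 2.2]
width: -0.0
gripper_force: 1.6
```

>>> {"fn": "jog_arm", "kwargs": {"deltas": [0, 0, 0, 0, 0, -1, 0, 0, 0, 0, 0, 0, -2, 0, 0, 0, 0, 0, 0, -2, 0]}}

```text
clock: 7.1
position: [0.5949, 0.0022, 0.0699]
ee_rot: [0.001, -0.092, 0.996, -0.0]
contact_force: [3.3, 0.6, 4.8]
width: 0.0
gripper_force: 2.6
```

>>> {"fn": "jog_arm", "kwargs": {"deltas": [0, 0, 0, 0, 0, -1, 0, 0, 0, 0, 0, 0, -2, 0, 0, 0, 0, 0, 0, -2, 0]}}

```text
clock: 7.4
position: [0.595, 0.0022, 0.0695]
ee_rot: [0.002, -0.092, 0.996, -0.0]
contact_force: [0.4, 1.9, 13.7]
width: 0.0004
gripper_force: 6.9
```

Bottomed at 13.7 N. Lifting and moving above the round key, then checking the rocker.

>>> {"fn": "jog_arm", "kwargs": {"deltas": [0, 0, 0, 0, 0, 30, 0, 0, 0, 0, 0, 0, 60, 0, 0, 0, 0, -12, 33, 80, 0, 0, 0, 0, -24, 66, 80, 0, 0, 0, 0, -36, 100, 80, 0, 0, 0, 0, -48, 134, 80, 0, 0, 0, 0, -60, 168, 80, 0, 0, 0, 0, -72, 202, 80, 0, 0, 0, 0, -84, 236, 80, 0, 0, 0, 0, -96, 270, 70, 0, 0, 0, 0, -107, 302, 50, 0, 0, 0, 0, -107, 302, 33, 0, 0, 0, 0, -107, 302, 33, 0]}}

```text
clock: 8.7
position: [0.4829, 0.3033, 0.097]
ee_rot: [-0.004, -0.093, 0.996, -0.002]
contact_force: [-0.2, -1.4, -0.5]
width: 0.0002
gripper_force: 0.0
```

```bash
python3 - <<'E'
from h import *
s=manip.get_state();print(s['clock'],s['position'],s['contact_force'])
tip=s['position']-[0,0,.011]
i=imaging.get_image('side');cv2.imwrite('pics/side3.png',i);u=proj('side',[tip,[.487,.304,.057]]);print(u)
o=[]
for x,y in((180,100),(240,165)):
    im=cv2.resize(i[y:y+90,x:x+100],(400,360),interpolation=cv2.INTER_CUBIC)
    for p in u: cv2.circle(im,tuple(int(v) for v in (p+.5-[x,y])*4),2,(0,0,255),-1)
    o.append(im)
cv2.imwrite('pics/a3.png',np.hstack(o))
E
```

```text
8.7 [0.48293384 0.30331625 0.09695897] [-0.179076   -1.35849085 -0.4910712 ]
[[221.92433316 141.27579333]
 [223.5024956  147.87964906]]
```

View pics/a3.png

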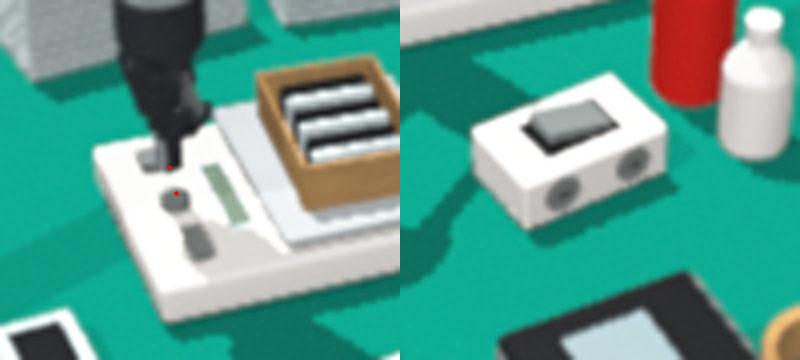

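The rocker's near end is now raised, so it is on. The round key sits under the tip (crop (176,198), predicted (176,193)). Pressing.

>>> {"fn": "jog_arm", "kwargs": {"deltas": [0, 0, 0, 0, 0, -10, 0, 0, 0, 0, 0, 0, -20, 0, 0, 0, 0, 0, 0, -27, 0, 0, 0, 0, 0, 0, -30, 0, 0, 0, 0, 0, 0, -33, 0, 0, 0, 0, 0, 0, -36, 0, 0, 0, 0, 0, 0, -36, 0, 0, 0, 0, 0, 0, -36, 0]}}

```text
clock: 9.55
position: [0.4867, 0.3037, 0.0647]
ee_rot: [0.0, -0.092, 0.996, -0.0]
contact_force: [-0.2, -2.5, 3.5]
width: 0.0003
gripper_force: 1.7
```

>>> {"fn": "jog_arm", "kwargs": {"deltas": [0, 0, 0, 0, 0, -2, 0, 0, 0, 0, 0, 0, -3, 0, 0, 0, 0, 0, 0, -3, 0, 0, 0, 0, 0, 0, -3, 0]}}

```text
clock: 9.95
position: [0.4868, 0.3039, 0.0629]
ee_rot: [0.0, -0.092, 0.996, -0.0]
contact_force: [-3.5, -4.0, 13.3]
width: 0.0001
gripper_force: 6.1
```

Bottomed at 13 N, over the 4.5 N needed. Releasing and clearing.

>>> {"fn": "jog_arm", "kwargs": {"deltas": [0, 0, 0, 0, 0, 0, 0, 0, 0, 0, 0, 0, 0, 0, 0, 0, 0, 0, 0, 15, 0, 0, 0, 0, 0, 0, 50, 0, 0, 0, 0, 0, 0, 90, 0, 0, 0, 0, -20, 0, 130, 0, 0, 0, 0, -60, 0, 150, 0, 0, 0, 0, -100, 0, 150, 0, 0, 0, 0, -100, 0, 150, 0, 0, 0, 0, -100, 0, 150, 0, 0, 0, 0, -100, 0, 150, 0, 0, 0, 0, -100, 0, 150, 0]}}

```text
clock: 11.15
position: [0.3879, 0.3044, 0.2109]
ee_rot: [0.0, -0.091, 0.996, 0.0]
contact_force: [0.7, 0.3, 0.3]
width: -0.0001
gripper_force: 0.0
```

```bash
python3 - <<'E'
from h import *
i=imaging.get_image('side');cv2.imwrite('pics/s4.png',cv2.resize(i[90:315,175:385],(745,600)[:2],interpolation=cv2.INTER_CUBIC)) 
s=manip.get_state();print(s['clock'],s['position'],s['contact_force'])
E
```

```text
11.2 [0.38771577 0.30431893 0.21081654] [-0.04536011  0.00637075  0.28174758]
```

View pics/s4.png

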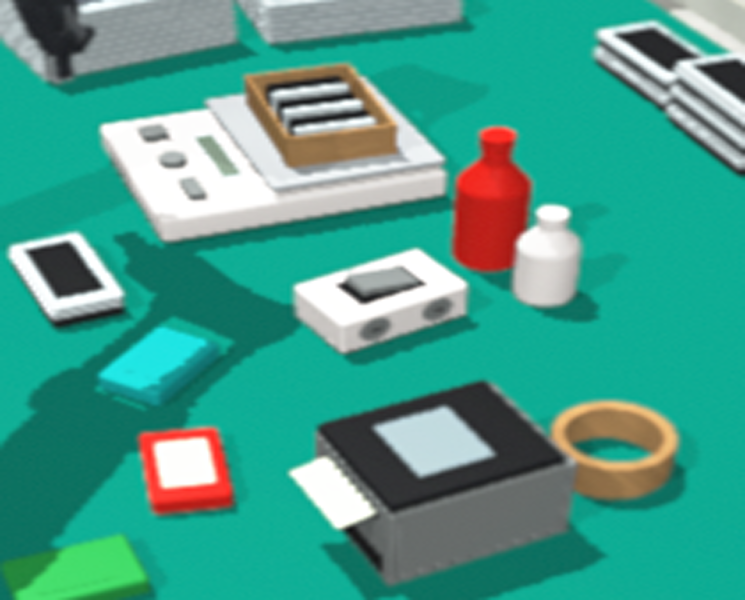

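The lid is shut (445,440), the rocker is on (382,282), the keys are up (173,158), and the loose things stand where they were. Handing in.

```bash
python3 -c "
from rig import manip
print(manip.sign_off())"
```

```text
the job is handed in; nothing more can be done
None
```

I shut the printer lid, switched the rocker on, then pressed and released the round key, and handed the job in at about 11 s; the last picture showed nothing out of place, but the sign-off gave no verdict.

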